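# Load a tube-cutting jig and hold its length stop at the mark

## Task

At the jeweller's bench, lay the upright brass tube on its side in the two V saddles of the tube-cutting jig and let go of it. Then squeeze the lock button on the side of the telescoping length stop to release it, pull the stop out until its pointer lines up with the clip set on the scale, and finish while still holding it there against its return spring; leave the bur stand, the bur box and the jar where they are.

Things in the scene. Friction and masses are not known exactly. Their poses are not given: they have to be found in the camera images.
- jig: Tube-cutting jig, fixed to the bench: aluminium housing 220 x 56 mm, 26 mm high, on a dark base plate 390 x 104 x 6 mm. Origin on the bench, z up, x along the jig, the way the stop pulls out; the housing's outer end is at x = 50 mm. Saw guide, 44 mm high, at x = 8 to 19 mm. Scale strip with black ticks every 10 mm on the base plate, on its -y side.
- cradle_mid (a point): Where the tube's middle belongs, axes as jig: jig x -90 mm, y 0, 64 mm above the bench (axis height of the seated tube). Two steel 90 degree V saddles, open upwards, each 12 mm thick, stand 35 mm to either side along x: 31 mm wide inside at the top, 40 mm outside, tips 64 mm above the bench. The 58 mm between them is free above the housing for fingers.
- tube: Loose brass tube, 22 mm outer diameter, 120 mm long, about 0.13 kg, standing upright on the bench at the start. Origin at the centre of its lower end, z along its axis. Either end may point either way in the saddles.
- tube_mid (a point): Centre of the tube, 60 mm from either end, on its axis; z along the tube.
- stop_arm: Length stop: a bar sliding out of the housing along jig +x (travel 110 mm) with an upright dark steel head 30 (x) x 36 mm (y), 9 to 81 mm above the bench. Origin on the bench under the head's centre, axes as jig; fully in at jig x = 75 mm, latched there at the start. A spring draws it in with about 4 N (in) to 7 N (out): no latch keeps it out, it must be held.
- grip_mid (a point): Centre of the head at the height of the lock button, 62 mm above the bench. Head and button are gripped here together, fingers closing along jig y: 44 mm wide with the button out, 38 mm with it pressed in (the middle of the pressed width then lies 1 mm towards jig -y from this point).
- pointer_tip (a point): Tip of the small steel pointer low on the -y side of the head, at the head's mid x, 30 mm to -y of its centre, 10 mm above the bench.
- lock_button (a joint): Press of the lock button, m: 0 out, 0.006 fully in. Black block 20 mm (x) by 24 mm (z), 8 mm proud of the head's -y face, pushed in towards jig +y; 4 N to start, 9 N fully in. The stop is free from about 0.0045; once it has moved out a few mm the button stays in until it is home again.
- button_face (a point): Centre of the outer face of the lock button, 62 mm above the bench.
- mark_clip: Small steel clip, 4 mm (x) by 16 mm (y) and 10 mm high, fixed on the outer edge of the scale strip, its thin nose towards the pointer: the mark for this job. Origin under its centre; its axes are parallel to the jig's. The pointer is at the mark when pointer_tip and the clip have the same jig x. It stands 45 to 95 mm of travel out from the pointer's home.
- bur_stand: Bystander: round two-tier grey stand full of burs and wheels, 124 mm across, 84 mm high. Origin at the centre of its underside.
- bur_box: Bystander: open wooden box of burs, 108 x 140 mm, 85 mm high at its raised lid. Origin at the underside, centred on the box.
- polish_jar: Bystander: small jar, 56 mm across and 55 mm high. Origin at the centre of its underside.
There are look-alikes about, which are no part of the job. Of the things that look like the tube, take the one that is farthest from the robot's base at the start.

How it is judged:
By the outcome, as a careful person would: the job done as asked, in the order asked, and still so for the second after the job is handed in, while the arm keeps its last pose, push and grip.
It also fails if it takes over 58 s, if anything falls off the work surface, if the arm or the gripper's body presses on something with over 40 N, if the wrist force passes 120 N, or if a joint passes its speed limit or range.

## Robot

A 6-joint arm with a two-finger parallel gripper is mounted at the origin on the work surface. World frame = base frame: x ahead of the robot, y to its left, z up, the work surface at z = 0. Lengths are in mm, angles in rad, forces in N, time in s.
With the tool pointing down it reaches from about 275 to 1000 mm from the base axis. Payload 8.4 kg.
Tool frame: the origin (TCP) lies between the finger pads; the fingertips stand 22 mm ahead of it and the grasp point (between the pads) lies 3 mm ahead of it (r.nose_length is the z of the fingertips in the tool frame, in mm); z points along the fingers, y is the line along which they close (so a half turn about z gives the same grasp; the last joint's range is limited). The gripper opens to 85 mm and grips with 20 to 120 N. Pads are 22 mm wide; open, the fingers measure 114 mm over their backs; the gripper's body (76 mm by 85 mm) begins 54 mm behind the grasp point. The pads swing forward as they close: fully open they stand 13 mm farther back than shut.
Start: joints at [-1.28, 0.353, 1.633, -0, 1.155, -0.002], TCP at [180.395, -598.403, 253.281] pointing down, gripper open.
Joint ranges: [-2.63, 2.63], [-0.92, 2.1], [0.06, 2.66], [-1.3, 4.44], [0, 2.69], [-3.02, 3.02]. Speed limits (rad/s): [2.22, 2.22, 2.79, 3.14, 3.14, 3.14].

## Interface

Orientations are given as [roll, pitch, yaw] about the fixed x, y, z axes, in that order (R = Rz(yaw) Ry(pitch) Rx(roll)).
In Python, from rig import r, cams gives the robot as it stands.
- The arm moves only by the shell command python3 -m handwheel 'ROWS' [FORCE]. ROWS is rows parted by semicolons, their numbers by spaces, 1 to 5 of them, each of 7 numbers: a rotation vector rx, ry, rz in rad, then dx, dy, dz in mm, then the opening from 0.0 (shut) to 1.0 (fully open); each row shifts and turns the commanded pose from where the row before left it, along the tool's axes as they then stand; what a row does not reach is not made up. A row lasts 1/12 s, in which the tool goes at most 41.7 mm and 0.125 rad, less where a joint would pass 70% of its speed; a pose out of reach is approached as far as the arm can. The fingers move at their own pace and stop on an object; FORCE is the grip in N (left out, the last holds). Time passes only in rows, so rows that do not move let the fingers close. It prints the time, the measured TCP pose, the force, the opening and the grip force at its end.
- r.sense(): the state, without advancing time (a new reading comes with each control period).
- cams.grab_frame(name): name is "scene" or "top" or "wrist"; returns the picture (420x560x3 uint8, red, green, blue); there is no depth.
- cams.camera_params(name): a dict with "fx", "fy", "cx", "cy" (pixels), "rvec" (rotation vector, rad) and "tvec" (3), from world to camera coordinates, as OpenCV has them. Camera axes: x right, y down, z forward; pixel columns grow to the right and rows downward; lengths in mm; the calibration is good to about 2 mm. A picture is of the moment at which its call begins: read the wrist's pose just before it. camera_params takes no time and is no camera call; for the wrist camera it gives the pose at the moment of the call.
- r.sign_off(): hands the job in; it is judged then, once.
The state is a dict: "clock": time; "qpos": joint angles; "qvel": joint speeds; "joint_efforts": joint torques, N m; "eef_pos": TCP position; "tcp_rot": TCP orientation; "contact_force": force on the tool from outside, world axes, zero at the start; "wrist_torque": the same for the moment, N m; "opening": opening from 0.0 (shut) to 1.0 (fully open); "grasp_force": force on a finger pad.
Only numpy, scipy, OpenCV 4.12 (cv2) and the standard library are available. Lean on these libraries where they do the work, as an engineer would, in place of code of your own. Each camera call takes 0.05 s, during which the arm holds its last target. There are 200 camera calls.

## Working session

There is one attempt and no reset: what is moved stays moved. The work goes in short steps, Python scripts to look and compute and a shell command to move; the robot and the scene stay as the last step left them, time stands still between calls to the robot, and variables do not carry over. Pictures are saved under pics/ and viewed, at most 10 in all, crops included, and the job is handed in when it is done.

```bash
ls; mkdir -p pics
cat > h.py <<'E'
import numpy as np, cv2
from rig import r, cams
def P(n):
    p=cams.camera_params(n); R=cv2.Rodrigues(np.array(p['rvec'],float))[0]; return p,R,np.array(p['tvec'],float).ravel()
def ray(n,u,v,z,c=None):
    p,R,t=c or P(n); d=R.T@np.array([(u-p['cx'])/p['fx'],(v-p['cy'])/p['fy'],1]); o=-R.T@t
    return o+d*(z-o[2])/d[2]
def proj(n,X,c=None):
    p,R,t=c or P(n); q=R@np.array(X,float)+t; return p['fx']*q[0]/q[2]+p['cx'],p['fy']*q[1]/q[2]+p['cy']
def save(n,im,s=1):
    cv2.imwrite('pics/'+n,cv2.resize(im[...,::-1],None,fx=s,fy=s,interpolation=cv2.INTER_CUBIC))
E
python3 - <<'E'
from h import *
for n in ('scene','top'):
    im=cams.grab_frame(n); np.save(n+'0.npy',im); save(n+'0.png',im,1.42)
    p,R,t=P(n); print(n,p['fx'],-R.T@t, R[2])
print(r.sense())
E
```

```text
pics
scene 505.19083693647184 [1144.40537719 -656.52460108  772.93029762] [-0.54653289  0.54850488 -0.6328066 ]
top 505.0810391172913 [ 399.00842729  -40.58462785 1372.59625787] [ 0.09728723 -0.00217152 -0.99525398]
{'clock': 0.1, 'qpos': array([-1.28042748e+00,  3.53550683e-01,  1.63401473e+00,  3.14464593e-05,
        1.15519565e+00, -2.38397353e-03]), 'qvel': array([ 4.08476441e-05, -1.58705575e-03, -2.10330051e-03,  6.20600644e-05,
        1.85061636e-03, -7.50119455e-04]), 'joint_efforts': array([ 7.82644179e-06, -6.06355047e+01, -3.42822075e+01, -1.47040464e-05,
        4.00483754e-03,  2.77759818e-05]), 'eef_pos': array([ 180.28017151, -598.0465782 ,  252.67362384]), 'tcp_rot': array([-3.14042431e+00, -3.15400797e-05,  2.92740093e-01]), 'contact_force': array([-0.08165634,  0.23371641,  0.80640761]), 'wrist_torque': array([-0.02467919, -0.03929712, -0.07213771]), 'grasp_force': 0.0, 'opening': 1.0020528997332234}
```

View pics/scene0.png

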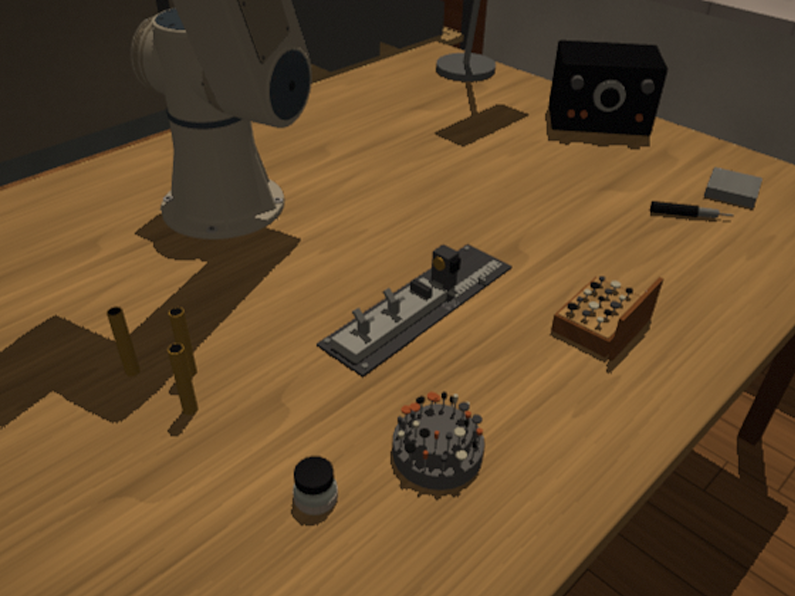

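View pics/top0.png

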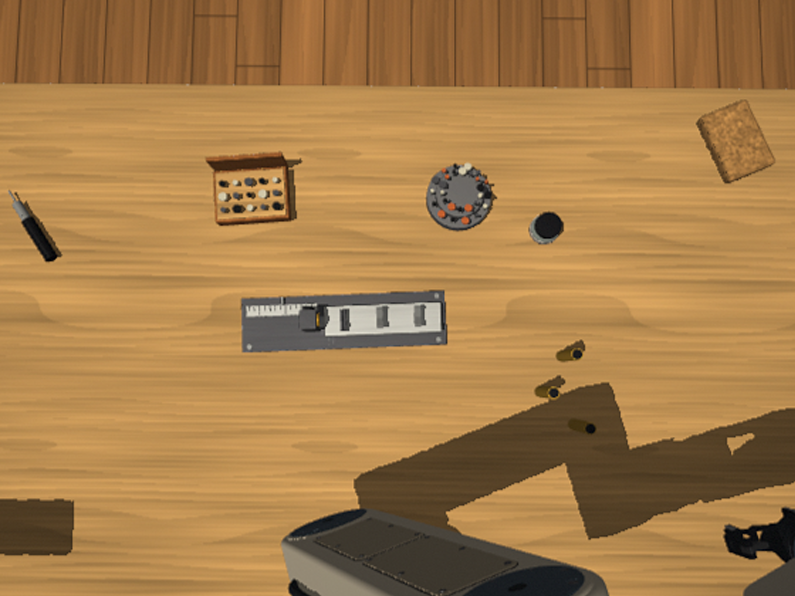

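The scene picture shows the jig at (415,310), three tubes at left, tops (116,312), (176,313) and (178,349), with the jar, stand and box nearer the bench edge. In the top picture the jig is at (345,320), the head at (312,318), the clip at (283,299), and the tube tops at (576,353), (553,392) and (590,428). Top-view world +x points up and +y left.

Tube candidates (top-view pixels): A (576,353), B (553,392) and C (590,428). I'll measure each one's distance from the base.

Run:
```python
from h import *
im=np.load('top0.npy'); sc=np.load('scene0.npy'); s=1.42
hsv=cv2.cvtColor(im,cv2.COLOR_RGB2HSV)
for nm,(u,v) in dict(A=(576,353),B=(553,392),C=(590,428)).items():
    u/=s;v/=s;x0,y0=int(u)-9,int(v)-9
    m=(hsv[y0:y0+19,x0:x0+19,2]<45).astype(np.uint8)
    n,l,st,c=cv2.connectedComponentsWithStats(m); k=1+np.argmax(st[1:,4]); q=c[k]+[x0,y0]
    X=ray('top',*q,120); print(nm,q,st[k],X.round(1),np.hypot(*X[:2]).round(1),'scene*1.42',np.array(proj('scene',X))*s)
# plate
x0,y0,x1,y1=160,195,325,255
sub=hsv[y0:y1,x0:x1]; m=((sub[...,1]<70)).astype(np.uint8)
m=cv2.morphologyEx(m,cv2.MORPH_CLOSE,np.ones((5,5)))
cs,_=cv2.findContours(m,0,1); c=max(cs,key=cv2.contourArea)+[x0,y0]
print('plate',cv2.contourArea(c)); 
pts=np.array([ray('top',*p[0],6)[:2] for p in c],np.float32); print(cv2.minAreaRect(pts))
m=((sub[...,2]>120)&(sub[...,1]<60)).astype(np.uint8); 
cs,_=cv2.findContours(m,0,1); c=max(cs,key=cv2.contourArea)+[x0,y0]
pts=np.array([ray('top',*p[0],26)[:2] for p in c],np.float32); print('housing',cv2.minAreaRect(pts))
a=cv2.resize(im[195:260,165:320],None,fx=5,fy=5,interpolation=cv2.INTER_CUBIC)
b=cv2.resize(im[235:315,360:440],None,fx=3,fy=3,interpolation=cv2.INTER_CUBIC)
o=np.zeros((325+240,775,3),np.uint8);o[:325]=a;o[325:,:240]=b
c2=cv2.resize(sc[205:300,70:150],None,fx=2.5,fy=2.5,interpolation=cv2.INTER_CUBIC); o[325:325+c2.shape[0],250:450]=c2
c3=cv2.resize(sc[165:215,290:365],None,fx=4,fy=4,interpolation=cv2.INTER_CUBIC); o[325:525,460:760]=c3
save('crop1.png',np.clip(o*1.6,0,255).astype(np.uint8))
```

```text
A [406.30769231 249.11538462] [ 8  8  6  5 26] [ 441.1 -360.1  120. ] 569.4 scene*1.42 [174.27777525 348.58915938]
B [389.77777778 276.2962963 ] [ 7  7  6  6 27] [ 373.9 -318.2  120. ] 491.0 scene*1.42 [174.78324883 311.70471979]
C [415.22857143 301.42857143] [ 6  7  7  6 35] [ 313.2 -379.8  120. ] 492.3 scene*1.42 [113.74422808 311.13735216]
plate 5194.5
((504.4595031738281, 56.47981262207031), (101.91155242919922, 389.2998962402344), 2.7229957580566406)
housing ((507.3623046875, -18.33148193359375), (56.55466079711914, 216.80517578125), 2.7191247940063477)
```

View pics/crop1.png

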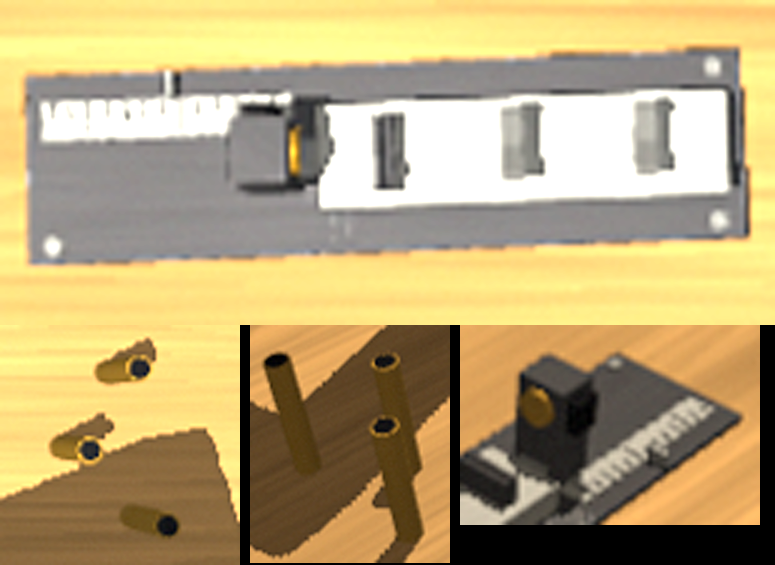

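The crop confirms the choice: tube A (top view 576,353; scene 178,349) stands on its own and is the farthest, at 569 mm against 491 and 492. The head's dark top, its orange face and the black button on the scale side are visible, and the clip is at crop (170,83).

Next I turn the gripper to the jig's yaw, then refine A using both views.

```bash
cat >> h.py <<'E'
from scipy.spatial.transform import Rotation as Ro
YAW=1.6183
def go(T,tilt,yaw=YAW,grasp=True):
    "tool-axis shift and turn to bring the grasp point to T, tool tilted from down about its y"
    s=r.sense(); R0=Ro.from_euler('xyz',s['tcp_rot']); R1=Ro.from_euler('xyz',[np.pi,0,yaw])*Ro.from_rotvec([0,tilt,0])
    p=np.array(T,float)-R1.apply([0,0,3 if grasp else 0])
    print('t',round(float(s['clock']),2),'shift in tool',R0.inv().apply(p-s['eef_pos']).round(1),'turn in tool',(R0.inv()*R1).as_rotvec().round(4),'shift in target axes',R1.inv().apply(p-s['eef_pos']).round(1))
    print('q',s['qpos'].round(2),'op',round(float(s['opening']),3),'grip',s['grasp_force'],'F',s['contact_force'].round(1))
E
python3 -m handwheel '0 0 -0.12 0 0 0 1; 0 0 -0.12 0 0 0 1; 0 0 -0.12 0 0 0 1; 0 0 -0.12 0 0 0 1; 0 0 -0.12 0 0 0 1' 40
python3 -m handwheel '0 0 -0.12 0 0 0 1; 0 0 -0.12 0 0 0 1; 0 0 -0.12 0 0 0 1; 0 0 -0.12 0 0 0 1; 0 0 -0.12 0 0 0 1'
python3 -m handwheel '0 0 -0.125 0 0 0 1; 0 0 0 0 0 0 1'
python3 - <<'E'
from h import *
sc=np.load('scene0.npy'); hsv=cv2.cvtColor(sc,cv2.COLOR_RGB2HSV)
u,v=126,246; x0,y0=u-10,v-8
m=(hsv[y0:y0+15,x0:x0+20,2]<35).astype(np.uint8); n,l,st,c=cv2.connectedComponentsWithStats(m); k=1+np.argmax(st[1:,4]); q=c[k]+[x0,y0]; print(q,st[k])
def M(n): p,R,t=P(n); return np.array([[p['fx'],0,p['cx']],[0,p['fy'],p['cy']],[0,0,1]])@np.c_[R,t]
X=cv2.triangulatePoints(M('top'),M('scene'),np.array([[406.31],[249.12]]),q.reshape(2,1)); print((X[:3]/X[3]).ravel(), ray('scene',*q,120))
go([441,-460,97],1.2)
E
```

```text
clock: 0.52
eef_pos: [180.3, -598.2, 252.8]
tcp_rot: [-3.141, -0.0, 0.899]
contact_force: [0.1, -0.1, -0.5]
opening: 1.0
grasp_force: 0.0
clock: 0.93
eef_pos: [180.3, -598.2, 252.9]
tcp_rot: [-3.141, -0.001, 1.499]
contact_force: [-0.6, -0.2, -0.7]
opening: 0.995
grasp_force: 0.0
clock: 1.1
eef_pos: [180.3, -598.1, 252.9]
tcp_rot: [-3.141, -0.001, 1.624]
contact_force: [0.1, 0.4, -0.3]
opening: 0.998
grasp_force: 0.0
[123.32352941 245.        ] [ 4  5  8  5 34]
[ 441.38599046 -359.37375832  120.98358545] [ 440.72470169 -358.54577017  120.        ]
t 1.1 shift in tool [121.3 267.6 154.8] turn in tool [-0.0034  1.1992  0.0046] shift in target axes [-99.8 266.9 170.6]
q [-1.28  0.35  1.63  0.    1.16 -1.33] op 0.998 grip 0.0 F [ 0.1  0.4 -0.3]
```

```bash
python3 -m handwheel '0 0 0 0 38 0 1; 0 0 0 0 38 0 1; 0 0 0 0 38 0 1; 0 0 0 0 38 0 1; 0 0 0 0 38 0 1' | grep -v force
python3 -m handwheel '0 0 0 0 38 0 1; 0 0 0 0 38 0 1; 0 0.12 0 0 0 0 1; 0 0.12 0 0 0 0 1; 0 0.12 0 0 0 0 1'| grep -v force
python3 -m handwheel '0 0.12 0 0 0 0 1; 0 0.12 0 0 0 0 1; 0 0.12 0 0 0 0 1; 0 0.12 0 0 0 0 1; 0 0.12 0 0 0 0 1'| grep -v force
python3 -m handwheel '0 0.12 0 0 0 0 1; 0 0.12 0 0 0 0 1; 0 0 0 0 0 0 1'| grep -v force
python3 - <<'E'
from h import *
go([441.2,-359.4,60],1.2)
E
```

```text
clock: 1.52
eef_pos: [371.8, -589.1, 253.0]
tcp_rot: [-3.141, -0.0, 1.613]
opening: 1.004
clock: 1.93
eef_pos: [447.6, -585.1, 254.4]
tcp_rot: [-3.141, -0.364, 1.616]
opening: 0.999
clock: 2.35
eef_pos: [445.7, -586.6, 253.4]
tcp_rot: [-3.135, -0.965, 1.61]
opening: 1.002
clock: 2.6
eef_pos: [444.7, -585.6, 244.8]
tcp_rot: [-3.113, -1.216, 1.588]
opening: 1.0
t 2.6 shift in tool [-94.7   8.3 273.2] turn in tool [-0.0001 -0.0162 -0.0105] shift in target axes [-90.3   7.3 274.7]
q [-1.09  1.18  0.59  0.65  2.45 -0.87] op 1.0 grip 0.0 F [-0.1  0.7 -2.6]
```

```bash
python3 -m handwheel '0 -0.12 0 0 0 0 1; 0 -0.04 0 0 0 0 1; 0 0 0 0 0 0 1'| grep -v force
python3 - <<'E'
from h import *
go([441.2,-359.4,60],1.05,1.22)
E
```

```text
clock: 2.85
eef_pos: [446.7, -586.3, 256.2]
tcp_rot: [-3.141, -1.03, 1.618]
opening: 1.002
t 2.85 shift in tool [-51.4   4.1 292.7] turn in tool [-0.3429  0.0198  0.2012] shift in target axes [-65.2 -83.1 277.8]
q [-1.08  1.07  0.67  0.52  2.31 -0.96] op 1.002 grip 0.0 F [ 0.2 -0.8  0.8]
```

```bash
python3 -m handwheel '-0.086 0.005 0.05 0 0 0 1; -0.086 0.005 0.05 0 0 0 1; -0.086 0.005 0.05 0 0 0 1; -0.086 0.005 0.05 0 0 0 1; 0 0 0 -13 -17 30 1'| grep -v force
python3 -m handwheel '0 0 0 -13 -17 33 1; 0 0 0 -13 -17 33 1; 0 0 0 -13 -17 33 1; 0 0 0 -13 -16 33 1; 0 0 0 0 0 0 1'| grep -v force
python3 - <<'E'
from h import *
go([441.2,-359.4,60],1.05,1.22)
c=P('wrist'); im=cams.grab_frame('wrist')
for X in ([441.2,-359.4,120],[441.2,-359.4,0],[441.2,-359.4,60]):
    q=proj('wrist',X,c); print(q); cv2.circle(im,(int(q[0]),int(q[1])),4,(255,0,0),1)
save('w1.png',im,1.2)
E
```

```text
clock: 3.27
eef_pos: [436.3, -565.3, 232.4]
tcp_rot: [3.135, -1.052, 1.215]
opening: 1.005
clock: 3.68
eef_pos: [401.8, -447.5, 113.6]
tcp_rot: [-3.117, -1.065, 1.199]
opening: 1.001
t 3.68 shift in tool [-1.000e-01  7.500e+00  1.072e+02] turn in tool [-0.0071 -0.0148 -0.0099] shift in target axes [  1.5   6.7 107.2]
q [-1.16  0.91  1.4   0.65  1.72 -1.02] op 1.001 grip 0.0 F [-0.4  0.5 -0.3]
(np.float64(287.36971291974044), np.float64(150.39743083091014))
(np.float64(285.8752760916157), np.float64(263.38073622493687))
(np.float64(286.49165498327136), np.float64(216.78089122396014))
```

View pics/w1.png

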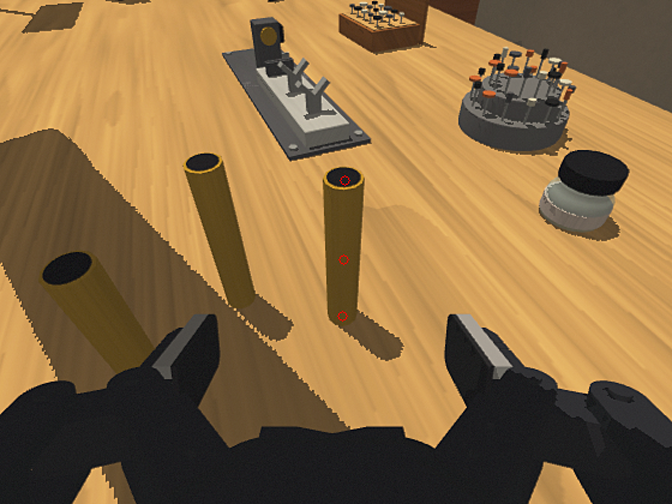

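Wrist view: tube A fills x≈343 px, from y≈180 at the top to 315 at the bottom, and the predicted marks lie on its axis. It stands midway between the open fingers at (190,345) and (475,345), and B and C are clear on the left.

```bash
python3 -m handwheel '-0.007 -0.015 -0.01 0 3 0 1; 0 0 0 0 4 26 1; 0 0 0 0 0 27 1; 0 0 0 0 0 27 1; 0 0 0 0 0 0 1'| grep -v force
python3 - <<'E'
from h import *
go([441.2,-359.4,60],1.05,1.22)
E
```

```text
clock: 4.15
eef_pos: [436.7, -389.2, 76.9]
tcp_rot: [3.124, -1.044, 1.236]
opening: 1.001
t 4.15 shift in tool [ 0.3 -6.1 31. ] turn in tool [0.0039 0.0055 0.0082] shift in target axes [ 0.1 -6.  31. ]
q [-1.09  0.9   1.51  0.7   1.58 -1.06] op 1.001 grip 0.0 F [0.7 0.5 0.2]
```

```bash
python3 -m handwheel '0 0 0 0 -6 0 1; 0 0 0 0 0 16 1; 0 0 0 0 0 14 1; 0 0 0 0 0 0 1;0 0 0 0 0 0 1'| grep -v force
python3 - <<'E'
from h import *
go([441.2,-359.4,60],1.05,1.22)
E
```

```text
clock: 4.57
eef_pos: [438.9, -365.0, 62.3]
tcp_rot: [3.123, -1.045, 1.236]
opening: 0.998
t 4.57 shift in tool [1.  0.2 3.4] turn in tool [0.0055 0.005  0.0078] shift in target axes [1.  0.2 3.4]
q [-1.07  0.91  1.56  0.71  1.54 -1.09] op 0.998 grip 0.0 F [0.2 0.3 0. ]
```

```bash
python3 -m handwheel '0 0 0 1 0 3.4 1; 0 0 0 0 0 0 0; 0 0 0 0 0 0 0; 0 0 0 0 0 0 0; 0 0 0 0 0 0 0' 40
python3 -m handwheel '0 0 0 0 0 0 0; 0 0 0 0 0 0 0; 0 0 0 0 0 0 0; 0 0 0 0 0 0 0; 0 0 0 0 0 0 0'
python3 - <<'E'
from h import *
go([441.2,-359.4,60],1.05,1.22)
c=P('wrist'); im=cams.grab_frame('wrist');save('w2.png',im,1)
E
```

```text
clock: 4.98
eef_pos: [440.0, -362.4, 61.5]
tcp_rot: [3.122, -1.044, 1.236]
contact_force: [0.6, -0.3, 0.4]
opening: 0.453
grasp_force: 0.0
clock: 5.4
eef_pos: [440.0, -362.2, 61.6]
tcp_rot: [3.122, -1.045, 1.236]
contact_force: [-0.8, 0.2, 2.3]
opening: 0.243
grasp_force: 39.3
t 5.4 shift in tool [0.1 0.2 0.4] turn in tool [0.006  0.0052 0.0079] shift in target axes [0.1 0.2 0.4]
q [-1.07  0.91  1.56  0.71  1.53 -1.09] op 0.243 grip 39.29243087768555 F [-0.8  0.2  2.3]
```

View pics/w2.png

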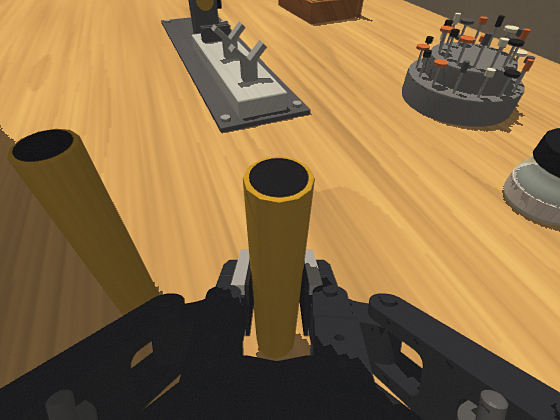

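Wrist view: the tube is held between both pads, with its top rim at (278,180). It is upright and centred. Lift and rotate.

```bash
python3 -m handwheel '0 0 0 8 0 -4 0; 0 0 0 20 0 -12 0; 0 0 0 31 0 -18 0; 0 0 0 31 0 -18 0; 0 0 0 31 0 -18 0' 60| grep -v torque
python3 -m handwheel '0 0 0 31 0 -18 0; 0 0 0 10 0 -6 0; 0 -0.12 0 0 0 0 0; 0 -0.12 0 0 0 0 0; 0 -0.12 0 0 0 0 0'| grep -v force
python3 -m handwheel '0 -0.12 0 0 0 0 0; 0 -0.12 0 0 0 0 0; 0 -0.12 0 0 0 0 0; 0 -0.12 0 0 0 0 0; 0 -0.12 0 0 0 0 0'| grep -v force
python3 -m handwheel '0 -0.12 0 0 0 0 0; 0 -0.12 0 0 0 0 0; 0 -0.12 0 0 0 0 0; 0 -0.12 0 0 0 0 0; 0 0 0 0 0 0 0'
python3 - <<'E'
from h import *
go([509.4,-48.4,160],-.526)
E
```

```text
clock: 5.87
eef_pos: [438.6, -361.0, 202.8]
tcp_rot: [3.124, -1.045, 1.234]
contact_force: [0.8, 0.8, -1.9]
opening: 0.236
grasp_force: 58.6
clock: 6.28
eef_pos: [437.9, -362.3, 248.8]
tcp_rot: [3.128, -0.679, 1.226]
opening: 0.236
clock: 6.7
eef_pos: [438.4, -361.6, 249.7]
tcp_rot: [3.129, -0.079, 1.22]
opening: 0.236
clock: 7.12
eef_pos: [438.4, -359.0, 247.8]
tcp_rot: [3.133, 0.401, 1.219]
contact_force: [0.1, 0.4, -1.6]
opening: 0.235
grasp_force: 58.8
t 7.12 shift in tool [325.5 -40.7 -45.8] turn in tool [-0.17   -0.1216 -0.3583] shift in target axes [309.4  85.7 -81.1]
q [-0.47  0.25  1.86 -0.47  1.03  0.12] op 0.235 grip 58.78560662269592 F [ 0.1  0.4 -1.6]
```

```bash
python3 -m handwheel '-0.0425 -0.0304 -0.0896 0 0 0 0; -0.0425 -0.0304 -0.0896 0 0 0 0; -0.0425 -0.0304 -0.0896 0 0 0 0; -0.0425 -0.0304 -0.0896 0 0 0 0; 0 0 0 30 8 -8 0' | grep -v force
python3 -m handwheel '0 0 0 35 10 -9 0; 0 0 0 35 10 -9 0; 0 0 0 35 10 -9 0; 0 0 0 35 10 -9 0; 0 0 0 35 10 -9 0' | grep -v force
python3 -m handwheel '0 0 0 35 10 -9 0; 0 0 0 35 9 -9 0; 0 0 0 30 9 -10 0; 0 0 0 0 0 0 0; 0 0 0 0 0 0 0' | grep -v force
python3 - <<'E'
from h import *
go([509.4,-48.4,160],-.526)
c=P('wrist'); im=cams.grab_frame('wrist'); s=r.sense();np.savez('w3',im=im,R=c[1],t=c[2])
tp=cams.grab_frame('top'); np.save('top1.npy',tp)
sc=cams.grab_frame('scene')
o=np.zeros((600,800,3),np.uint8); o[:315,:420]=cv2.resize(im,(420,315)); 
a=cv2.resize(tp[180:270,160:330],None,fx=2.2,fy=2.2,interpolation=cv2.INTER_CUBIC); o[:a.shape[0],424:424+a.shape[1]]=a[:,:376]
b=cv2.resize(sc[110:270,200:370],None,fx=1.7,fy=1.7,interpolation=cv2.INTER_CUBIC); o[320:320+b.shape[0],:b.shape[1]]=b
cv2.imwrite('pics/c3.png',o[...,::-1])
E
```

```text
clock: 7.53
eef_pos: [443.1, -333.1, 241.3]
tcp_rot: [3.139, 0.521, 1.617]
opening: 0.238
clock: 7.95
eef_pos: [486.9, -153.4, 192.3]
tcp_rot: [3.139, 0.518, 1.612]
opening: 0.238
clock: 8.37
eef_pos: [511.0, -51.7, 166.7]
tcp_rot: [3.14, 0.519, 1.616]
opening: 0.24
t 8.37 shift in tool [ 6.3 -1.5  1.1] turn in tool [ 0.0001 -0.0074 -0.0018] shift in target axes [ 6.3 -1.4  1.1]
q [ 0.21  0.35  1.98 -0.62  1.    0.55] op 0.24 grip 59.04753863811493 F [ 0.  -0.  -1.5]
```

View pics/c3.png

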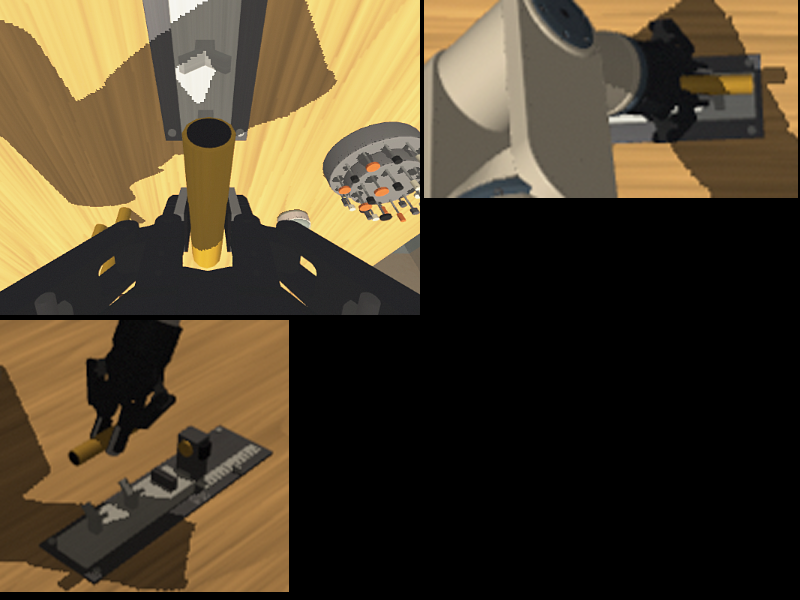

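Wrist (upper-left crop): the tube is held level with its rim at (209,133), the near saddle is at (203,55), and the plate's far corners are at (165,138) and (247,140). The tube is roughly over the jig. I'll use the plate edges in this view to refine the sideways alignment.

Run:
```python
from h import *
d=np.load('w3.npz'); im=d['im']; c=(cams.camera_params('wrist'),d['R'],d['t'])
O=np.array([505.2,41.5]); ex=np.array([np.cos(YAW),np.sin(YAW)]); ey=np.array([-ex[1],ex[0]])
J=lambda X:(np.array([(X[:2]-O)@ex,(X[:2]-O)@ey])).round(1)
hsv=cv2.cvtColor(im,cv2.COLOR_RGB2HSV); S=hsv[...,1].astype(int)
for v in (10,40,70,100,130,150,170):
    m=S[v,150:400]<75; k=np.where(m)[0]+150
    if len(k): print(v,k[0],k[-1],J(ray('wrist',k[0]-.5,v,6,c)),J(ray('wrist',k[-1]+.5,v,6,c)))
for p in ((220,184),(329,187)): print(J(ray('wrist',*p,6,c)))
s=r.sense();R=Ro.from_euler('xyz',s['tcp_rot'])
print('tool z in jig',J(np.r_[R.apply([0,0,1])[:2]+O,0]), 'grasp pt jig',J(s['eef_pos']+R.apply([0,0,3])))
m=((hsv[...,2]<50)).astype(np.uint8)[150:200,250:310];n,l,st,cc=cv2.connectedComponentsWithStats(m);k=1+np.argmax(st[1:,4]);q=cc[k]+[250,150];print(q,st[k])
# rim centre expected at 60 mm toward -jig x from grasp mid
g=s['eef_pos']+R.apply([0,0,3])
for dz in (-4,0,4): print(dz,proj('wrist',g-60*np.r_[ex,0]+[0,0,dz],c), 'ray',J(ray('wrist',*q,g[2]+dz,c)))
```

```text
10 192 354 [-28.5  52.4] [-28.5 -51.3]
40 197 350 [-46.1  52.4] [-46.2 -51.7]
70 202 345 [-66.1  52.4] [-66.1 -51.4]
100 207 340 [-88.9  52.4] [-88.9 -51.1]
130 212 336 [-115.2   52.4] [-115.2  -51.5]
150 215 333 [-135.1   52.7] [-135.1  -51.5]
170 219 330 [-157.2   52.1] [-157.3  -51.6]
[-174.3   52.8]
[-178.2  -52.7]
tool z in jig [-0.5  0. ] grasp pt jig [-97.1  -0.7]
[278.24277778 177.045     ] [   0    8   58   39 1800]
-4 (np.float64(274.8491144637941), np.float64(335.53365199232326)) ray [-37.5  -2.2]
0 (np.float64(274.82350632442933), np.float64(342.4117847143964)) ray [-34.2  -2.2]
4 (np.float64(274.7971029197827), np.float64(349.5035190605671)) ray [-30.9  -2.2]
```

```bash
python3 -m handwheel '0 -0.007 -0.012 5.2 -1.3 -3 0; 0 0 0 11.5 0 19.9 0; 0 0 0 11.5 0 19.9 0; 0 0 0 11.5 0 19.9 0; 0 0 0 9 0 15.6 0' | grep -v force
python3 -m handwheel '0 0 0 2 0 3.5 0; 0 0 0 0 0 0 0; 0 0 0 0 0 0 0' | grep -v torque
python3 - <<'E'
from h import *
go([509.7,-48.4,64],-.526)
E
```

```text
clock: 8.93
eef_pos: [508.6, -48.1, 79.5]
tcp_rot: [-3.138, 0.528, 1.626]
opening: 0.235
clock: 9.18
eef_pos: [509.4, -47.8, 77.2]
tcp_rot: [-3.139, 0.528, 1.626]
contact_force: [0.5, 0.2, -0.7]
opening: 0.237
grasp_force: 59.1
t 9.18 shift in tool [6.1 0.3 8.6] turn in tool [0.0015 0.0023 0.007 ] shift in target axes [6.1 0.3 8.7]
q [ 0.22  0.51  2.02 -0.72  0.86  0.71] op 0.237 grip 59.058884382247925 F [ 0.5  0.2 -0.7]
```

```bash
python3 -m handwheel '0 0 0 1 0 1.73 0; 0 0 0 1 0 1.73 0; 0 0 0 1 0 1.73 0; 0 0 0 0 0 0 0' | grep -v torque
python3 -m handwheel '0 0 0 1 0 1.73 0; 0 0 0 0 0 0 0;0 0 0 0 0 0 0' | grep -E 'pos|contact'
python3 -m handwheel '0 0 0 0.5 0 0.86 0; 0 0 0 0 0 0 0;0 0 0 0 0 0 0' | grep -E 'pos|contact'
```

```text
clock: 9.52
eef_pos: [509.4, -47.5, 70.7]
tcp_rot: [-3.14, 0.528, 1.627]
contact_force: [-0.7, -0.4, -1.2]
opening: 0.236
grasp_force: 59.1
eef_pos: [509.3, -47.6, 68.8]
contact_force: [-1.3, 1.1, 3.4]
eef_pos: [509.3, -47.6, 68.6]
contact_force: [-5.6, 3.5, 15.6]
```

```bash
python3 -m handwheel '0 0 0 -0.3 0 -0.5 0; 0 0 0 0 0 0 0.3; 0 0 0 0 0 0 0.3;0 0 0 0 0 0 0.45; 0 0 0 0 0 0 0.6' 20 | grep -E 'pos|contact|open'
python3 -m handwheel '0 0 0 0 0 0 0.8; 0 0 0 0 0 0 0.8; 0 0 0 0 0 0 0.8;0 0 0 0 0 0 0.8; 0 0 0 0 0 0 0.8' | grep -E 'pos|contact|open'
python3 - <<'E'
from h import *
im=cams.grab_frame('wrist'); sc=cams.grab_frame('scene')
o=np.zeros((420,800,3),np.uint8); o[:,:420]=im[:,70:490]; 
b=cv2.resize(sc[130:270,210:340],None,fx=2.8,fy=2.8,interpolation=cv2.INTER_CUBIC); o[:b.shape[0],424:424+b.shape[1]]=b[:420]
save('c4.png',np.clip(o*1.4,0,255).astype(np.uint8))
E
```

```text
eef_pos: [509.3, -47.6, 67.9]
contact_force: [0.3, 0.2, 0.1]
opening: 0.573
eef_pos: [509.2, -47.6, 68.1]
contact_force: [-0.8, -0.2, -0.7]
opening: 0.8
```

View pics/c4.png

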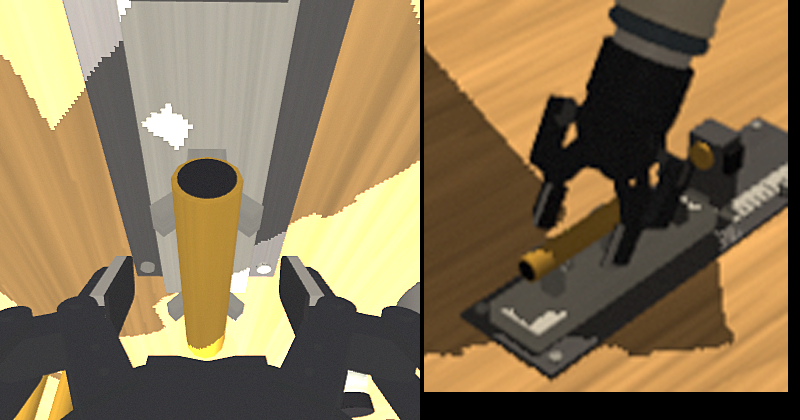

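The wrist crop shows the tube seated in both V saddles with its rim at (207,177), fingers open and clear on each side. The scene crop agrees. Retreat up, straighten the tool, and look at the stop.

```bash
python3 -m handwheel '0 0 0 -5 0 -8.7 0.8; 0 0 0 -10 0 -17.3 0.8; 0 0 0 -16 0 -27.7 0.8; 0 0 0 -18 0 -31 0.8; 0 0 0 -18 0 -31 0.8'  | grep -E 'pos|contact|open'
python3 -m handwheel '0 0.12 0 0 0 0 1; 0 0.12 0 0 0 0 1; 0 0.12 0 0 0 0 1; 0 0.12 0 0 0 0 1; 0 0.046 0 0 0 0 1'  | grep -E 'pos|contact|open'
python3 -m handwheel '0 0 0 30 0 0 1; 0 0 0 30 0 0 1; 0 0 0 20 0 0 1; 0 0 0 0 0 0 1; 0 0 0 0 0 0 1'  | grep -E 'pos|contact|open'
python3 - <<'E'
from h import *
O=np.array([505.2,41.5]); ex=np.array([np.cos(YAW),np.sin(YAW)]); ey=np.array([-ex[1],ex[0]])
X=O+75*ex-1*ey; go([*X,62],0)
c=P('wrist'); im=cams.grab_frame('wrist');np.savez('w5',im=im,R=c[1],t=c[2]); save('w5.png',im,1.4)
E
```

```text
eef_pos: [508.8, -47.1, 203.5]
contact_force: [0.7, 0.7, -0.2]
opening: 0.8
eef_pos: [510.4, -47.9, 203.9]
contact_force: [0.4, -0.1, -0.1]
opening: 0.997
eef_pos: [505.0, 33.4, 202.2]
contact_force: [0.0, 0.3, 0.5]
opening: 1.001
t 12.2 shift in tool [ 83.3   2.6 137. ] turn in tool [-0.0018  0.002   0.0097] shift in target axes [ 83.1   1.6 137.2]
q [ 0.06  0.23  1.93 -0.    0.98  0.01] op 1.001 grip 0.0 F [0.  0.3 0.5]
```

View pics/w5.png

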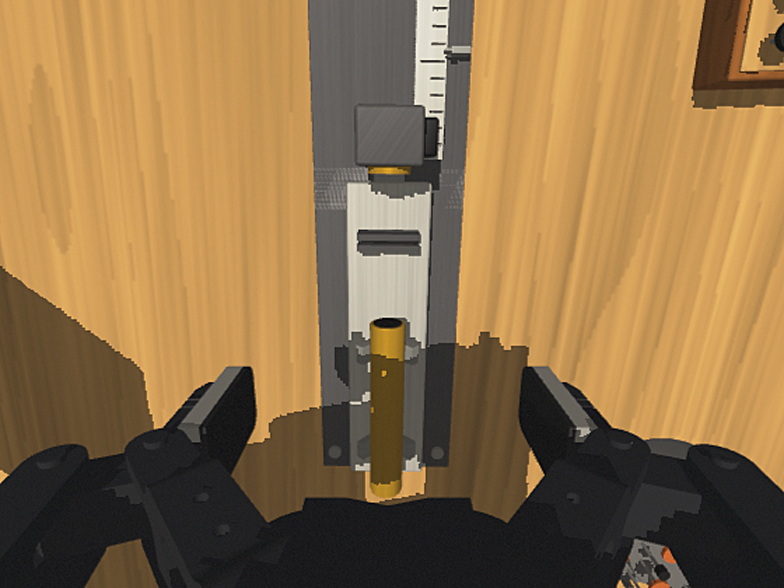

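Wrist view: the tube lies in the saddles at (387,325..490). The head top spans (355..424, 105..164), the button is at (432,137), the clip at (458,53), and the scale ticks run alongside. Now measure head, clip, ticks and tube end in jig axes.

Run:
```python
from h import *
d=np.load('w5.npz'); im=d['im']; c=(cams.camera_params('wrist'),d['R'],d['t'])
O=np.array([505.2,41.5]); ex=np.array([np.cos(YAW),np.sin(YAW)]); ey=np.array([-ex[1],ex[0]])
J=lambda X:(np.array([(X[:2]-O)@ex,(X[:2]-O)@ey])).round(1)
print('cam',J(-c[1].T@c[2]),(-c[1].T@c[2])[2])
g=cv2.cvtColor(im,cv2.COLOR_RGB2GRAY).astype(int); 
print('clip cols 321-335 rows 28-48'); print(g[28:50,318:338])
print('ticks col 312', [int(x) for x in g[0:100,312]])
print('head col 285 rows70-125',[int(x) for x in g[70:130,285]]); print('head row 95 cols 245-320',[int(x) for x in g[95,245:322]])
print('housing end col 262',[int(x) for x in g[110:140,260]])
```

```text
cam [61.8  0.8] 324.2761961822977
clip cols 321-335 rows 28-48
[[225 190  80  95  96  94  97  96  92  91  96  94  92  93  96  94  94  92
   89 123]
 [225 194  80  95  97  96  97  96  90  94  97  92  90  94  97  95  94  88
   97 153]
 [183 198  79  94  94  96  97  94  92  92  93  92  91  94  96  95  92  89
   92 146]
 [157 196  80  94  92  90  91  92  87  86  92  87  86  87  91  89  88  85
   89 146]
 [236 153  80  91  94 108 101 102  98  96 101  98  98 101 100  99  99 100
   87 143]
 [228 153  83  94 121 205 185 187 188 187 184 184 184 184 184 183 189 194
  115 145]
 [196 168 138 139 139 177 170 173 171 170 169 169 167 167 164 166 166 161
  141 177]
 [146 181 179 180 179 201 173 173 170 172 172 170 167 167 167 166 167 162
  135 176]
 [ 75  78  77  74  91 183 178 175 175 175 173 172 172 171 171 171 169 165
  132 173]
 [ 42  51  53  53  79 176 161 163 164 167 168 168 168 168 171 169 169 164
  149 175]
 [ 90  59  60  66  56  46  43  46  45  46  44  45  46  48  47  46  43  49
  106 178]
 [239 115  90  89  63  61  62  64  61  62  62  62  63  63  61  62  56  50
  112 180]
 [ 65  48  99  92
[... 1423 characters left out ...]
03, 102, 100, 100, 99, 97, 99, 98, 98, 97, 100, 100, 100, 100, 98, 94, 93, 94, 95, 94, 96, 96, 95, 92, 90, 93, 94, 93, 93, 90, 71, 43, 65, 72, 134, 128, 127, 97, 66, 72, 73, 73, 72]
head row 95 cols 245-320 [95, 93, 95, 96, 93, 91, 95, 97, 80, 73, 91, 102, 102, 98, 101, 100, 99, 103, 105, 102, 100, 100, 102, 103, 99, 99, 103, 102, 99, 99, 102, 102, 98, 96, 97, 99, 99, 97, 99, 99, 98, 100, 100, 103, 97, 94, 94, 97, 97, 96, 96, 96, 94, 99, 97, 99, 91, 74, 24, 28, 59, 52, 51, 51, 46, 42, 34, 45, 138, 220, 215, 213, 27, 93, 92, 92, 92]
housing end col 262 [96, 98, 100, 97, 96, 98, 82, 58, 54, 102, 142, 124, 123, 124, 120, 118, 119, 131, 114, 107, 131, 189, 207, 204, 205, 202, 201, 200, 200, 203]
```

```bash
cat >> h.py <<'E'
O=np.array([505.2,41.5]); ex=np.array([np.cos(YAW),np.sin(YAW)]); ey=np.array([-ex[1],ex[0]])
J=lambda X:(np.array([(X[:2]-O)@ex,(X[:2]-O)@ey])).round(1)
E
python3 - <<'E'
from h import *
d=np.load('w5.npz'); c=(cams.camera_params('wrist'),d['R'],d['t'])
for z in (10,16,17): print('clip top',z,J(ray('wrist',329,35.0,z,c)))
for z in (8,10,13): print('nose',z,J(ray('wrist',321,34.6,z,c)))
for v in (5.7,18.4,30.8,43.3,55.5,67.5,79.5): print('tick',J(ray('wrist',312,v,7,c)),end=' ')
print('\nhead',J(ray('wrist',285,75.3,81,c)),J(ray('wrist',285,117.2,81,c)),J(ray('wrist',253.5,95,81,c)),J(ray('wrist',302.5,95,81,c)),'btn',J(ray('wrist',312.8,95,74,c)))
print('housing end',J(ray('wrist',262,130.5,26,c)))
print('tube rim z75..64',J(ray('wrist',276.5,227.5,75,c)),J(ray('wrist',276.5,231,64,c)))
# clip in top view, pre-move
im=np.load('top0.npy'); g=cv2.cvtColor(im,cv2.COLOR_RGB2GRAY).astype(int); print(g[205:218,192:208])
for z in (10,16): print('top clip',J(ray('top',199,211.5,z)))
E
```

```text
clip top 10 [134.  -44.1]
clip top 16 [132.7 -43.3]
clip top 17 [132.4 -43.1]
nose 8 [134.8 -37.3]
nose 10 [134.3 -37. ]
nose 13 [133.6 -36.7]
tick [157.6 -28.4] tick [147.8 -28.8] tick [138.  -29.2] tick [127.9 -29.6] tick [117.8 -30. ] tick [107.8 -30.5] tick [ 97.5 -30.9] 
head [91.7 -4.2] [63.2 -4.8] [78.3 18.2] [ 78.7 -17.1] btn [ 79.3 -25.2]
housing end [51.7 14.7]
tube rim z75..64 [-24.5   0.6] [-31.5   0.5]
[[167 166 166 167 166 167 166 167 167 167 167 167 169 171 171 170]
 [166 165 165 165 164 165 165 165 165 165 165 165 165 164 164 163]
 [159 160 160 161 162 161 161 161 162 161 161 161 163 162 161 160]
 [163 164 164 164 142 136 138 139 141 141 124 119 129 131 131 133]
 [122 122 124 126 111 103 161 105  76  98  91  87  93  95  95  96]
 [ 88  88  89  90  91  78 160  86  24  79  89  87  86  86  85  85]
 [ 87  88  88  88  87  70 153  85  30  81  89  89  88  88  88  88]
 [ 88  88  88  87  87  67 154  95  36  81  88  86  87  86  87  87]
 [ 85  85  87  86  85  77 143  93  32  77  86  85  84  84  83  83]
 [108 109 108 107 129 133 141  99  97 128 132 154 160 158 157 158]
 [190 135 177 187 193 145 181 185 159 159 187 200 149 188 200 199]
 [211 163 198 207 209 137 194 210 173 160 199 208 134 189 205 204]
 [210 145 192 208 208 135 192 209 172 161 200 209 136 190 205 204]]
top clip [129.3 -43.3]
top clip [128.4 -42.6]
```

Run:
```python
from h import *
d=np.load('w5.npz'); im=d['im']; c=(cams.camera_params('wrist'),d['R'],d['t'])
for v in (200,231,240,245,250,255,260,315,320,325,350): print(v,J(ray('wrist',276,v,64,c)))
a=im[215:365,225:330]; save('c6.png',np.clip(a*1.6,0,255).astype(np.uint8),4)
go([*(O+77*ex-1*ey),62],0)
```

```text
200 [-3.8  1.2]
231 [-31.5   1. ]
240 [-39.8   0.9]
245 [-44.5   0.8]
250 [-49.3   0.8]
255 [-54.    0.7]
260 [-58.9   0.7]
315 [-1.152e+02  1.000e-01]
320 [-1.206e+02  1.000e-01]
325 [-126.1    0. ]
350 [-154.3   -0.3]
t 12.25 shift in tool [ 86.    2.6 136.9] turn in tool [-0.0019  0.0023  0.009 ] shift in target axes [ 85.7   1.5 137.1]
q [ 0.06  0.23  1.93 -0.    0.98  0.01] op 1.004 grip 0.0 F [ 0.9 -0.6 -0.8]
```

View pics/c6.png

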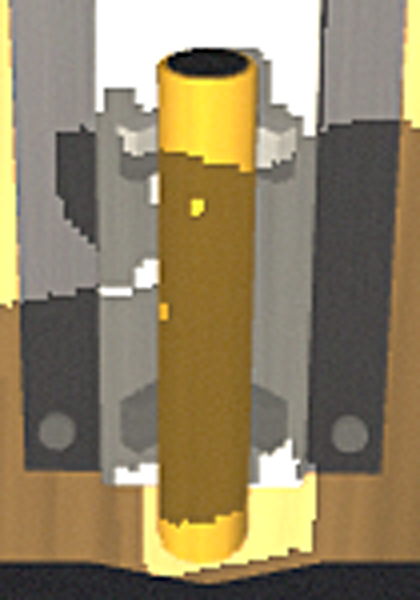

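The crop shows the tube resting in both Vs, its ends overhanging both saddles by about the same amount (mid within about 3 mm of the mark). The clip is about 55 mm of travel from the pointer's home. Next, go to the head.

```bash
python3 -m handwheel '0 0 0.009 28 0.4 0 1; 0 0 0 28 0.4 0 1; 0 0 0 29 0.4 0 1; 0 0 0 0 0 0 1; 0 0 0 0 0 0 1'  | grep -E 'pos|contact|open'
python3 -m handwheel '0 0 0 0 0 30 1; 0 0 0 0 0 35 1; 0 0 0 0 0 35 1; 0 0 0 0 0 27 1; 0 0 0 0 0 10 1'  | grep -E 'pos|contact|open'
python3 -m handwheel '0 0 0 0 0 0 1; 0 0 0 0 0 0 1'  | grep -E 'pos|contact|open'
python3 - <<'E'
from h import *
go([*(O+76.3*ex-.7*ey),62],0)
E
```

```text
eef_pos: [502.3, 118.0, 201.6]
contact_force: [0.1, 0.3, -0.4]
opening: 0.996
eef_pos: [499.7, 115.4, 61.2]
contact_force: [-1.5, 0.1, 0.8]
opening: 1.0
eef_pos: [502.3, 116.7, 64.9]
contact_force: [-0.3, -0.9, -0.2]
opening: 1.004
t 13.25 shift in tool [ 1.1  0.1 -0.1] turn in tool [-0.0027  0.0023 -0.0025] shift in target axes [ 1.1  0.1 -0.1]
q [ 0.23  0.45  2.   -0.    0.69  0.18] op 1.004 grip 0.0 F [-0.3 -0.9 -0.2]
```

```bash
python3 -m handwheel '0 0 0 1 0 0 1; 0 0 0 0 0 0 0.55; 0 0 0 0 0 0 0.4; 0 0 0 0 0 0 0.4; 0 0 0 0 0 0 0' 60 | grep -E 'pos|contact|open|grasp'
python3 -m handwheel '0 0 0 0 0 0 0; 0 0 0 0 0 0 0; 0 0 0 0 0 0 0; 0 0 0 0 0 0 0; 0 0 0 0 0 0 0'  | grep -E 'pos|contact|open|grasp'
python3 - <<'E'
from h import *
go([*(O+75*ex-.7*ey),62],0)
s=r.sense(); print(J(s['eef_pos'])); np.save('home.npy',s['eef_pos'])
E
```

```text
eef_pos: [502.9, 118.7, 65.6]
contact_force: [-40.9, -0.3, 54.8]
opening: 0.457
grasp_force: 32.4
eef_pos: [501.9, 118.7, 65.8]
contact_force: [-6.0, -0.1, 16.9]
opening: 0.435
grasp_force: 61.1
t 14.08 shift in tool [-2.2  0.3  0.8] turn in tool [-0.0016  0.0019 -0.0014] shift in target axes [-2.2  0.3  0.8]
q [ 0.23  0.45  2.   -0.    0.69  0.19] op 0.435 grip 61.06785714626312 F [-6.  -0.1 16.9]
[77.2 -0.4]
```

```bash
python3 -m handwheel '0 0 0 0 0 -0.8 0; 0 0 0 3 0 0 0; 0 0 0 8 0 0 0; 0 0 0 10 0 0 0; 0 0 0 0 0 0 0' | grep -E 'pos|contact|open|grasp'
python3 -m handwheel '0 0 0 10 0 0 0; 0 0 0 10 0 0 0; 0 0 0 8 0 0 0; 0 0 0 4 0 0 0; 0 0 0 0 0 0 0'  | grep -E 'pos|contact|open|grasp'
python3 -m handwheel '0 0 0 0 0 0 0; 0 0 0 0 0 0 0; 0 0 0 0 0 0 0'  | grep -E 'pos|contact|open|grasp'
python3 - <<'E'
from h import *
s=r.sense(); print(J(s['eef_pos']),J(s['eef_pos'])-J(np.load('home.npy')))
c=P('wrist'); im=cams.grab_frame('wrist');np.savez('w7',im=im,R=c[1],t=c[2])
sc=cams.grab_frame('scene'); tp=cams.grab_frame('top'); np.save('sc7.npy',sc);np.save('tp7.npy',tp)
o=np.zeros((600,800,3),np.uint8); o[:360,:480]=cv2.resize(im,(480,360))
b=cv2.resize(sc[150:220,280:370],None,fx=3.5,fy=3.5,interpolation=cv2.INTER_CUBIC); o[:b.shape[0],484:484+b.shape[1]]=b[:,:316]
a=cv2.resize(tp[190:255,160:240],None,fx=3.5,fy=3.5,interpolation=cv2.INTER_CUBIC); o[365:365+a.shape[0],0:a.shape[1]]=a
a=cv2.resize(im[200:420,280:480],None,fx=1.5,fy=1.5,interpolation=cv2.INTER_CUBIC); o[260:590,490:790]=a
save('c7.png',np.clip(o*1.4,0,255).astype(np.uint8))
E
```

```text
eef_pos: [500.9, 140.1, 65.8]
contact_force: [-3.8, -4.7, 10.7]
opening: 0.432
grasp_force: 63.0
eef_pos: [499.4, 171.8, 65.8]
contact_force: [-4.8, -4.4, 12.3]
opening: 0.432
grasp_force: 63.1
eef_pos: [499.4, 171.1, 65.8]
contact_force: [-3.6, -5.1, 10.7]
opening: 0.432
grasp_force: 63.1
[129.7  -0.4] [52.5  0. ]
```

View pics/c7.png

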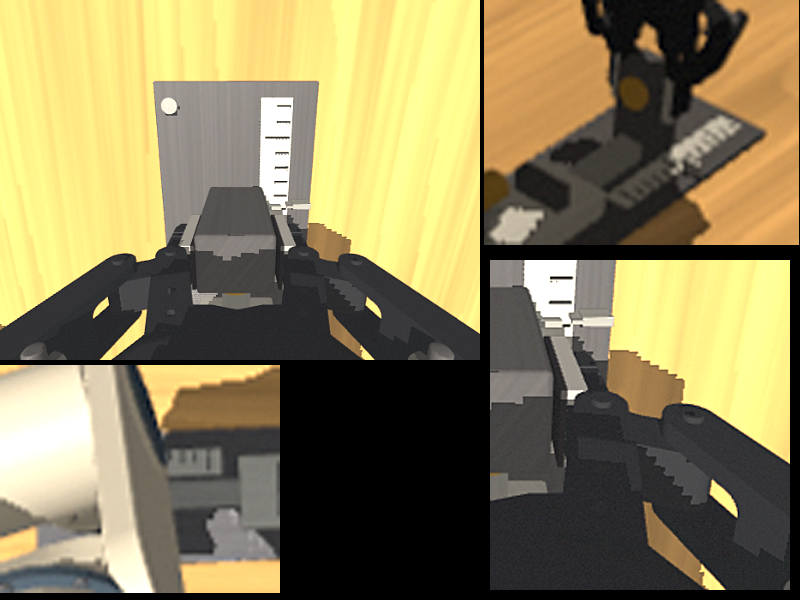

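This view shows the head gripped between both pads and pulled out. The clip is at right-crop (600,321), with its nose at (555,322) beside the pad, and the scale ticks are ahead. I'll refine the remaining distance numerically.

Run:
```python
from h import *
np.set_printoptions(linewidth=250)
d=np.load('w7.npz'); im=d['im']; c=(cams.camera_params('wrist'),d['R'],d['t'])
print('cam',J(-c[1].T@c[2]),(-c[1].T@c[2])[2])
g=cv2.cvtColor(im,cv2.COLOR_RGB2GRAY).astype(int)
print(g[234:258,312:368:2])
print('tick col 330',[int(x) for x in g[110:245,331]])
print('head col 275',[int(x) for x in g[210:345,275]])
```

```text
cam [199.6  -1. ] 187.80524548701405
[[ 77 213 207 207 207 204 200 201 200 207 205 213  92  99 107 102 102 102 101 101 104 103 103 102  87 195 182 183]
 [ 90 218 207 209 207 204 199 201 200 207 134  86  97 102  96 103 101 101 103 103 101 101 100 102 100 196 183 186]
 [ 94 215 213 211 211 210 205 205 200 208 129  97 100 103  81 100 100 101  99  98  98  98  98  98  97 191 182 186]
 [100 111 214 213 214 210 206 201 203 208 140  99 102 103  92 103 101  98 102 101 102 103 104 100  78 141 182 184]
 [100  90  81  79  80  78  78 104 207 206 206  93  97  98  94 140 132 136 143 146 160 161 165 175 191 171 184 184]
 [ 70 105  98  94  94  97  96  85 207 206 206  52  71  69  69 179 177 171 169 168 167 166 166 165 163 156 183 184]
 [ 69 125 119 122 121 122 121 117 174 208 214  64 144 141 142 151 166 166 166 166 166 166 164 165 165 165 182 185]
 [ 64  78  96 178 177 175 176 175 195 210 212  90 180 173 178 170 168 170 167 168 167 166 168 167 168 160 183 184]
 [ 60  81  95 173 170 170 169 171 188 163 156 154 173 170 173 172 170 171 169 168 168 170 170 170 169 152 183 185]
 [ 55  83  98 174 172 172 17
[... 2228 characters left out ...]
, 207, 206, 206, 206, 205, 205, 206, 205, 207, 209, 216, 52, 35, 134, 218, 208, 203, 203, 205, 200, 204, 202, 209, 205, 206, 210, 159, 0, 70]
head col 275 [98, 100, 101, 99, 100, 99, 102, 100, 66, 57, 62, 63, 60, 61, 62, 60, 61, 60, 60, 61, 62, 62, 61, 62, 61, 59, 62, 60, 60, 62, 60, 59, 61, 59, 62, 61, 58, 61, 59, 61, 60, 57, 61, 62, 59, 60, 62, 61, 61, 60, 61, 61, 61, 60, 58, 58, 62, 61, 59, 60, 59, 60, 57, 65, 47, 90, 93, 93, 94, 96, 96, 94, 95, 96, 94, 94, 94, 94, 93, 96, 95, 99, 98, 95, 94, 96, 94, 98, 96, 38, 47, 50, 49, 49, 49, 48, 48, 50, 47, 51, 50, 49, 51, 48, 52, 49, 51, 48, 50, 48, 49, 47, 47, 49, 51, 48, 51, 51, 51, 49, 49, 52, 51, 50, 47, 48, 48, 51, 48, 47, 47, 49, 74, 82, 81]
```

Run:
```python
from h import *
d=np.load('w7.npz'); im=d['im']; c=(cams.camera_params('wrist'),d['R'],d['t'])
R=lambda u,v,z:J(ray('wrist',u,v,z,c))
print('clip top z16 edges/centre',R(350,237.6,16),R(350,244.2,16),R(350,240.9,16), 'z10',R(350,240.9,10))
print('nose',[ (z,R(338,241.1,z)) for z in (8,10,12,16)])
print('pointer? edges at z10',R(322,240.5,10),R(322,244.5,10),'ends',R(317,242.5,10),R(327.5,242.5,10), 'at z12',R(322,242.5,12))
print('head top edges',R(275,274,81),R(275,298.6,81))
print('ticks z7',[R(331,v,7)[0] for v in (122.9,141.9,160,177.6,195,212,227.2,243.3)])
g=cv2.cvtColor(im,cv2.COLOR_RGB2GRAY).astype(int); np.set_printoptions(linewidth=250)
print(g[228:240,336:362:2]); print(im[238:246,314:336:3].tolist())
```

```text
clip top z16 edges/centre [134.  -42.7] [129.9 -43. ] [131.9 -42.9] z10 [129.6 -44.3]
nose [(8, array([128.6, -37.6])), (10, array([129.4, -37.2])), (12, array([130.2, -36.8])), (16, array([131.8, -36. ]))]
pointer? edges at z10 [129.8 -27.6] [127.2 -27.7] ends [128.5 -24.7] [128.5 -30.9] at z12 [129.3 -27.4]
head top edges [ 1.444e+02 -1.000e-01] [ 1.341e+02 -1.000e-01]
ticks z7 [np.float64(197.5), np.float64(187.3), np.float64(177.3), np.float64(167.2), np.float64(157.0), np.float64(146.7), np.float64(137.2), np.float64(126.8)]
[[112 100  99 102 102  95  98  98  96 100  99  98  90]
 [ 80 101  98 101 100  95  99 100  93 100 100  98  95]
 [ 81 100  99 102  99  94 100  99  94 100 100  97  92]
 [ 81 101  97 100 100  95  98  98  95  99  99  97  95]
 [ 83 101  90  90  91  89  90  91  89  93  89  98  94]
 [ 84 101 104 103 102 103 101 103 102 100 102 105  93]
 [ 92  99 107 102 102 102 101 101 104 103 103 102  87]
 [ 97 102  96 103 101 101 103 103 101 101 100 102 100]
 [100 103  81 100 100 101  99  98  98  98  98  98  97]
 [102 103  92 103 101  98 102 101 102 103 104 100  78]
 [ 97  98  94 
[... 425 characters left out ...]
9], [216, 208, 191], [222, 214, 193], [153, 148, 137]], [[80, 77, 74], [191, 185, 170], [182, 177, 162], [183, 178, 164], [180, 175, 161], [218, 210, 191], [220, 212, 192], [187, 181, 165]], [[83, 81, 75], [188, 182, 168], [175, 170, 156], [175, 171, 156], [175, 171, 157], [162, 158, 142], [161, 157, 142], [177, 170, 156]], [[84, 83, 76], [189, 185, 169], [178, 171, 158], [178, 172, 158], [180, 175, 161], [0, 0, 0], [0, 0, 0], [115, 110, 105]], [[85, 84, 80], [185, 180, 165], [177, 172, 158], [177, 173, 159], [179, 174, 161], [34, 32, 32], [71, 70, 64], [118, 112, 107]], [[97, 95, 89], [84, 82, 76], [81, 78, 74], [77, 77, 73], [80, 79, 74], [131, 125, 117], [229, 222, 200], [116, 112, 107]]]
```

Clip top reads jig x ≈ 131.9 (raw), pointer tip ≈ 129.2, and the tick interpolation gives a total travel of 54.9. So 2.5 mm more is needed.

```bash
python3 -m handwheel '0 0 0 2.5 0 0 0; 0 0 0 0 0 0 0; 0 0 0 0 0 0 0; 0 0 0 0 0 0 0; 0 0 0 0 0 0 0' | grep -E 'clock|pos|contact|open|grasp'
python3 - <<'E'
from h import *
np.set_printoptions(linewidth=250)
s=r.sense(); print(s['eef_pos'],(s['eef_pos']-np.load('home.npy'))[:2]@ex)
c=P('wrist'); im=cams.grab_frame('wrist'); g=cv2.cvtColor(im,cv2.COLOR_RGB2GRAY).astype(int)
print(g[230:256,316:362:2]); print([int(x) for x in g[262:300,275]])
for z,v in ((16,245),(16,250),(10,240),(10,245),(11,240),(11,245)): print(z,v,J(ray('wrist',350 if z==16 else 324,v,z,c)))
E
```

```text
clock: 15.73
eef_pos: [499.3, 173.5, 65.8]
contact_force: [-3.5, -5.4, 10.9]
opening: 0.429
grasp_force: 63.1
[499.31063957 173.53832549  65.81424612] 54.94655358708131
[[206 216 218 218 215 215 214 218 213 214  83 100  96 101 100  96  99  97  94 102 100  98  93]
 [206 203   0   0   0   0   0   0   0 132  84 101  99 101 100  95 100  98  94 101  98  97  95]
 [206 206  51  55  52  54  54  54  51 149  82 101  97 101  98  97  98  98  94  99  99  97  94]
 [208 210 169 181 175 177 176 181 174 225  82  99 100 102  97  94  99  97  94 101  98  97  92]
 [207 212 117 214 209 210 208 213 211 212  85 102  97  99 100  97  99  99  95 100  98  95  89]
 [208 209 212 204 200 202 201 207 204 211  84 100  99 100  98  96  97  98  94 101  99  96  95]
 [213 212 212 210 202 200 200 203 204 212  86  99  99 100  99  97 100  99 101 100 101  94  93]
 [214 215 214 209 208 205 201 206 202 213  91  96 101 100 100 102 102 100 101  99 101 104  92]
 [ 81  79  81  76 212 204 206 206 170 181  93  98 103 103 102 101 101 101 102 101  99 100 100]
 [ 95  93  95  94  85  77 207 208  98  89  99 100  97 100 101 100 100 103 10
[... 1118 characters left out ...]
 98  96  95  99  94  98  98  96  93 170]
 [ 18  27  79 112 109 111 110 108  82  86  43  45  42  52  94  96 100  94  99  99  98  91 161]
 [ 25  32  51 114 111 111 110 110  95  82  48  49  50  55  94  96 100  95  98  97  96  91 165]
 [ 26  36  35 117 110 111 111 109 103  85  52  52  50  57  97  95  99  98  98  98  95  90 198]
 [ 31  31  37 118 110 109 111 109 107  87  51  53  50  55  95  96  97  96  99  98  95  95 196]]
[59, 60, 61, 60, 60, 60, 62, 61, 59, 59, 59, 66, 78, 87, 91, 92, 93, 95, 95, 96, 94, 95, 96, 95, 93, 94, 94, 94, 98, 97, 96, 97, 94, 95, 96, 94, 98, 98]
16 245 [131.8 -43. ]
16 250 [128.7 -43.2]
10 240 [132.5 -28.8]
10 245 [129.3 -28.9]
11 240 [132.9 -28.6]
11 245 [129.7 -28.8]
```

```bash
python3 -c "
from rig import r
print(r.sign_off())"
```

```text
the job is handed in; nothing more can be done
None
```

Handed in: the tube rests in both V saddles about 3 mm off the mark along the jig, and the stop is released and still held about 55 mm out, its pointer within about 0.3 mm of the clip by the wrist camera. I did not touch the bur stand, box or jar. The sign-off gave no verdict.

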